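# Find the pitch comb that fits the clamp spindle

## Robot

A 6-joint arm with a two-finger parallel gripper is mounted at the origin on the work surface. World frame = base frame: x ahead of the robot, y to its left, z up, the work surface at z = 0. Lengths are in m, angles in rad, forces in N, time in s.
With the tool pointing down it reaches from about 0.225 to 0.875 m from the base axis. Payload 3.4 kg.
Tool frame: the origin (TCP) lies between the finger pads; the fingertips stand 25 mm ahead of it and the grasp point (between the pads) lies 6 mm ahead of it; z points along the fingers, y is the line along which they close (so a half turn about z gives the same grasp; the last joint's range is limited). The gripper opens to 85 mm and grips with 20 to 120 N. Pads are 22 mm wide; open, the fingers measure 114 mm over their backs; the gripper's body (76 mm by 85 mm) begins 54 mm behind the grasp point. The pads swing forward as they close: fully open they stand 13 mm farther back than shut.
Start: joints at [-1.422, 0.276, 1.505, -0, 1.361, -0.121], TCP at [0.153, -0.554, 0.256] pointing down, gripper open.
Joint ranges: [-2.89, 2.89], [-0.75, 2.08], [0.22, 2.7], [-1.18, 4.32], [0.11, 2.71], [-2.7, 2.7]. Speed limits (rad/s): [2.57, 2.57, 3.14, 3.14, 3.14, 3.14].

## Interface

Orientations are given as a 3x3 rotation matrix whose columns are the frame's x, y, z axes.
In Python, from workcell import env gives the robot as it stands.
- The arm moves only by the tool play_rows, never from a script. Its argument "series" is one flat list of numbers, 5 for each row, row after row: the opening, from 0 (shut) to 1 (fully open), then the shift along the world's x, y, z in cm, then the turn about the world's z in degrees. In form: [grip, tx, ty, tz, twist, grip, tx, ty, tz, twist, ...]. A call has 1 to 12 rows; each row shifts and turns the commanded pose from where the row before left it; what a row does not reach is not made up. A row lasts 1/12 s, in which the tool goes at most 41.7 mm and 7.16 degrees, less where a joint would pass 70% of its speed; a pose out of reach is approached as far as the arm can. A call is refused whole if a number of a shift passes 4.17 or a number of a turn 7.16, either way. A call with a gripper value outside its range is refused whole. The fingers move at their own pace and stop on an object; "grip_force" is the grip in N (left out, the last holds). Time passes only in rows, so rows that do not move let the fingers close. It gives the time, the measured TCP pose, the force, the opening and the grip force at its end, in the units of the state.
- env.read_state(): the state, without advancing time (a new reading comes with each control period).
- env.capture(name): name is "scene" or "side" or "wrist"; returns a dict with "pixels" (420x560x3 uint8, red, green, blue), "range_z" (420x560 float32, m along the optical axis (not along the pixel's ray), 0 where there is no reading), "intrinsics" (3x3 intrinsics, pixels), "position" and "rotation" of the camera in the world. Camera axes: x right, y down, z forward; pixel columns grow to the right and rows downward; lengths in m; the calibration is good to about 2 mm. A picture is of the moment at which its call begins.
- env.finish_job(): hands the job in; it is judged then, once.
Trained networks look in the newest picture that a camera, given by its name, has taken for a name from the list of things; names that differ only in an ending like _2 or _b are one class to them, and where a whole thing is asked for, a point or a joint stands for the part that bears it (a point fixed in the world has none). Each returns a list of dicts, best first, with "confidence" (0 to 1); they miss things now and then, are a little off and sometimes report something else, mostly with a low value. They report only what shows in the picture. A call takes as long as a camera call.
- env.spot_in(camera, thing): "position" ([row, column] in pixels, amid what is visible of it).
The state is a dict: "time_s": time; "q": joint angles; "dq": joint speeds; "joint_efforts": joint torques, N m; "eef_pos": TCP position; "eef_rot": TCP orientation; "force": force on the tool from outside, world axes, zero at the start; "torque": the same for the moment, N m; "grip_width": opening from 0.0 (shut) to 1.0 (fully open); "grip_force": force on a finger pad.
Only numpy, scipy, OpenCV 4.12 (cv2) and the standard library are available. Lean on these libraries where they do the work, as an engineer would, in place of code of your own. Each camera call takes 0.05 s, during which the arm holds its last target. There are 200 camera calls.

## Task

Find which of the three pitch-comb leaves fits the thread of the spindle in the red cradles: try them on it, pressing only gently and working each along the thread by feel until it drops into the grooves or clearly will not. Leave the leaf that seats fully home standing upright on that spindle between the red cradles, with the other two standing in the tray, and leave everything else on the bench alone.

Things in the scene. Friction and masses are not known exactly. Their poses are not given: they have to be found in the camera images.
- leaf_a: Pitch-comb leaf, 88 mm tall, 72 mm long (its y), 55 mm wide (x), about 180 g; origin at the centre of its underside, z up. An upright 10 mm plate (thin along x) between two brass cheeks, 4 mm thick, 64 mm long, 46 mm high, on which it stands; their inner faces are 47 mm apart and straddle a spindle with 3.5 mm play either side. The leaves differ only in pitch: 10, 12, 14 mm, which is which not told.
- leaf_a_grip (a point): leaf_a: centre of its blue grip, the top of the plate: 10 mm thick (x), 44 mm long (y), from 48 to 88 mm above the underside; this point is 70 mm up. Brass cross bars at y = +-28 mm, top 46 mm up, join the cheeks.
- leaf_a_root (a point): leaf_a: middle of the line of tooth roots, 30 mm above its underside, 40 mm below the grip point. From here the steel teeth point down between the cheeks: 4 mm tall, 2.4 mm wide at the tip, 6.4 mm at the root, in a row along y.
- leaf_b: Pitch-comb leaf, 88 mm tall, 72 mm long (its y), 55 mm wide (x), about 180 g; origin at the centre of its underside, z up. An upright 10 mm plate (thin along x) between two brass cheeks, 4 mm thick, 64 mm long, 46 mm high, on which it stands; their inner faces are 47 mm apart and straddle a spindle with 3.5 mm play either side. The leaves differ only in pitch: 10, 12, 14 mm, which is which not told.
- leaf_b_grip (a point): leaf_b: centre of its blue grip, the top of the plate: 10 mm thick (x), 44 mm long (y), from 48 to 88 mm above the underside; this point is 70 mm up. Brass cross bars at y = +-28 mm, top 46 mm up, join the cheeks.
- leaf_b_root (a point): leaf_b: middle of the line of tooth roots, 30 mm above its underside, 40 mm below the grip point. From here the steel teeth point down between the cheeks: 4 mm tall, 2.4 mm wide at the tip, 6.4 mm at the root, in a row along y.
- leaf_c: Pitch-comb leaf, 88 mm tall, 72 mm long (its y), 55 mm wide (x), about 180 g; origin at the centre of its underside, z up. An upright 10 mm plate (thin along x) between two brass cheeks, 4 mm thick, 64 mm long, 46 mm high, on which it stands; their inner faces are 47 mm apart and straddle a spindle with 3.5 mm play either side. The leaves differ only in pitch: 10, 12, 14 mm, which is which not told.
- leaf_c_grip (a point): leaf_c: centre of its blue grip, the top of the plate: 10 mm thick (x), 44 mm long (y), from 48 to 88 mm above the underside; this point is 70 mm up. Brass cross bars at y = +-28 mm, top 46 mm up, join the cheeks.
- leaf_c_root (a point): leaf_c: middle of the line of tooth roots, 30 mm above its underside, 40 mm below the grip point. From here the steel teeth point down between the cheeks: 4 mm tall, 2.4 mm wide at the tip, 6.4 mm at the root, in a row along y.
- rack: Fixed grey rack, 250 (x) by 200 mm (y), base 12 mm thick, origin at the centre of its underside. Three spindles lie in it along y, 80 mm apart, axes 55 mm above the table. The one at x = -80 mm, nearest the robot, rests in the red cradles. Cradles stand at y = +-86 mm (18 mm thick, 56 mm wide, up to the axis): 154 mm free between them.
- red_top (a point): Middle of the top line of the spindle in the red cradles, at its crest height, 75 mm above the table; y along the spindle, z up. A leaf is fully home when its tooth roots rest on the crests, at the height of this point; not meshed, it stands up to 4 mm higher.
- spindle_1: One of three fixed steel spindles, 40 mm over the crests, threaded over the middle 110 mm or more; origin mid-axis, y along it. Grooves 4.5 mm deep, 7.4 mm wide at the top, 3.4 mm at the bottom, spaced 10, 12 or 14 mm (one spindle each, which is not told). Where along the axis the grooves lie changes each time and is not given by this pose. Only the one in the red cradles matters.
- spindle_2: One of three fixed steel spindles, 40 mm over the crests, threaded over the middle 110 mm or more; origin mid-axis, y along it. Grooves 4.5 mm deep, 7.4 mm wide at the top, 3.4 mm at the bottom, spaced 10, 12 or 14 mm (one spindle each, which is not told). Where along the axis the grooves lie changes each time and is not given by this pose. Only the one in the red cradles matters.
- spindle_3: One of three fixed steel spindles, 40 mm over the crests, threaded over the middle 110 mm or more; origin mid-axis, y along it. Grooves 4.5 mm deep, 7.4 mm wide at the top, 3.4 mm at the bottom, spaced 10, 12 or 14 mm (one spindle each, which is not told). Where along the axis the grooves lie changes each time and is not given by this pose. Only the one in the red cradles matters.
- tray: Fixed wooden tray, 275 mm (x) by 116 mm (y), rim 14 mm high and 6 mm thick, floor 6 mm above the table; origin at the centre of its underside. The three leaves start standing in it in any order, about 82 mm apart along its x, within 0.15 rad of its direction.
- spray_can: Bystander: spray can, 52 mm across, 130 mm tall; leave alone
- flux_jar: Bystander: amber jar, 44 mm across, 50 mm tall; leave alone
- hone: Bystander: grey sharpening stone, 150 x 35 x 18 mm; leave alone
- pliers: Bystander: green-handled pliers, 170 mm long; leave alone
- spare_nut: Bystander: round brass nut, 64 mm across, 30 mm tall; leave alone
- driver: Bystander: red screwdriver lying flat; leave alone
- wood_block: Bystander: wooden block, 90 x 50 x 40 mm; leave alone

How it is judged:
By the outcome, as a careful person would: the job done as asked, in the order asked, and still so for the second after the job is handed in, with the robot touching nothing.
It also fails if it takes over 72 s, if anything falls off the work surface, if the arm or the gripper's body presses on something with over 40 N, if the wrist force passes 120 N, or if a joint passes its speed limit or range.

## Working session

There is one attempt and no reset: what is moved stays moved. The work goes in short steps, Python scripts to look and compute and a tool call to move; the robot and the scene stay as the last step left them, time stands still between calls to the robot, and variables do not carry over. Pictures are saved under pics/ and viewed, at most 10 in all, crops included, and the job is handed in when it is done.

Besides the shell and the picture viewer there is one more tool, called after ">>>" by a JSON object that holds its "fn" and its "kwargs". play_rows: Moves the arm, as the interface text tells. Its arguments: {"type":"object","properties":{"series":{"type":"array","items":{"type":"number"}},"grip_force":{"type":"number"}},"required":["series"]}

```bash
mkdir -p pics; ls
cat > h.py <<'E'
import numpy as np, cv2
from workcell import env
def cap(n):
    return env.capture(n)
def world(c,r,col,z=None):
    K=np.array(c["intrinsics"]);R=np.array(c["rotation"]);p=np.array(c["position"])
    d=np.linalg.solve(K,[col,r,1.0])
    if z is None:
        return p+R@(d*c["range_z"][int(r),int(col)])
    w=R@d
    return p+w*(z-p[2])/w[2]
def cloud(c):
    K=np.array(c["intrinsics"]);R=np.array(c["rotation"]);p=np.array(c["position"])
    h,w=c["range_z"].shape
    u,v=np.meshgrid(np.arange(w),np.arange(h))
    d=np.stack([(u-K[0,2])/K[0,0],(v-K[1,2])/K[1,1],np.ones_like(u)],-1)*c["range_z"][...,None]
    return d@R.T+p
def save(c,f,crop=None,s=1):
    im=c["pixels"][...,::-1]
    if crop: im=im[crop[0]:crop[1],crop[2]:crop[3]]
    cv2.imwrite("pics/"+f,cv2.resize(im,None,fx=s,fy=s))
E
python3 - <<'E'
from h import *
np.set_printoptions(precision=3,suppress=True)
ims=[]
for n in ["scene","side"]:
    c=cap(n); ims.append(c["pixels"][...,::-1])
    print(n,c["position"])
    for t in ["leaf_a","leaf_a_grip","red_top","rack","tray"]:
        for o in env.spot_in(n,t):
            r,q=o["position"]; print(t,np.round([r,q]),round(o["confidence"],2),world(c,r,q))
    np.savez(n+".npz",**c)
    save(c,n+".png",s=1.4)
E
```

```text
pics
scene [1.449 0.557 1.096]
leaf_a [216. 227.] 0.93 [ 0.558 -0.15   0.052]
leaf_a [229. 206.] 0.89 [ 0.631 -0.176  0.046]
leaf_a [200. 247.] 0.55 [ 0.466 -0.14   0.051]
leaf_a_grip [228. 206.] 0.62 [ 0.628 -0.178  0.047]
red_top [248. 337.] 0.7 [0.518 0.197 0.066]
red_top [280. 318.] 0.6 [0.651 0.206 0.068]
rack [281. 322.] 0.74 [0.604 0.197 0.011]
tray [260. 321.] 0.72 [0.59  0.184 0.075]
tray [236. 224.] 0.68 [ 0.599 -0.135  0.009]
side [0.4   0.938 1.185]
leaf_a [181. 255.] 0.78 [ 0.618 -0.172  0.039]
leaf_a [190. 300.] 0.56 [ 0.462 -0.126  0.057]
leaf_a [185. 274.] 0.52 [ 0.549 -0.133  0.067]
leaf_a [130. 317.] 0.52 [ 0.426 -0.379  0.102]
leaf_a_grip [192. 299.] 0.58 [ 0.467 -0.116  0.061]
leaf_a_grip [179. 252.] 0.52 [ 0.622 -0.149  0.072]
red_top [280. 255.] 0.97 [0.566 0.198 0.014]
rack [281. 253.] 0.65 [0.571 0.199 0.01 ]
rack [134. 276.] 0.49 [ 0.577 -0.42   0.037]
rack [184. 273.] 0.27 [ 0.552 -0.133  0.072]
tray [197. 278.] 0.62 [ 0.534 -0.122  0.021]
tray [279. 253.] 0.41 [0.57  0.198 0.016]
tray [178. 252.] 0.15 [ 0.624 -0.157  0.067]
```

View pics/scene.png

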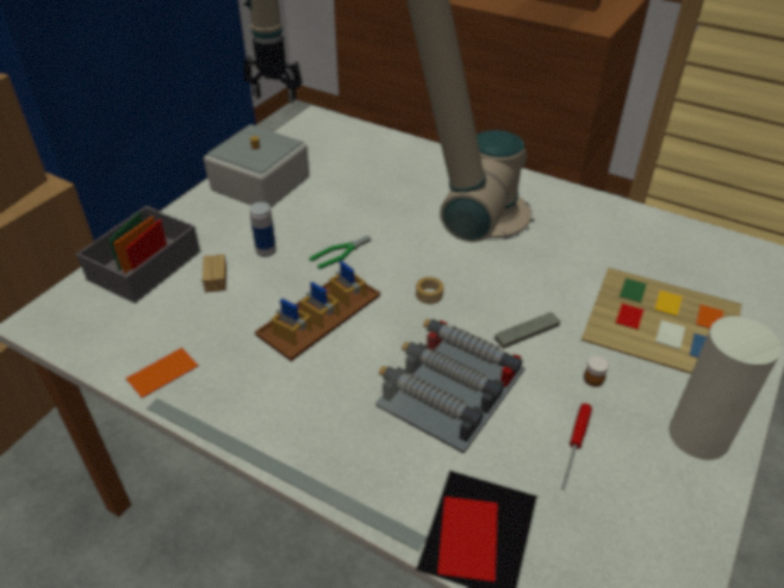

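View pics/side.png

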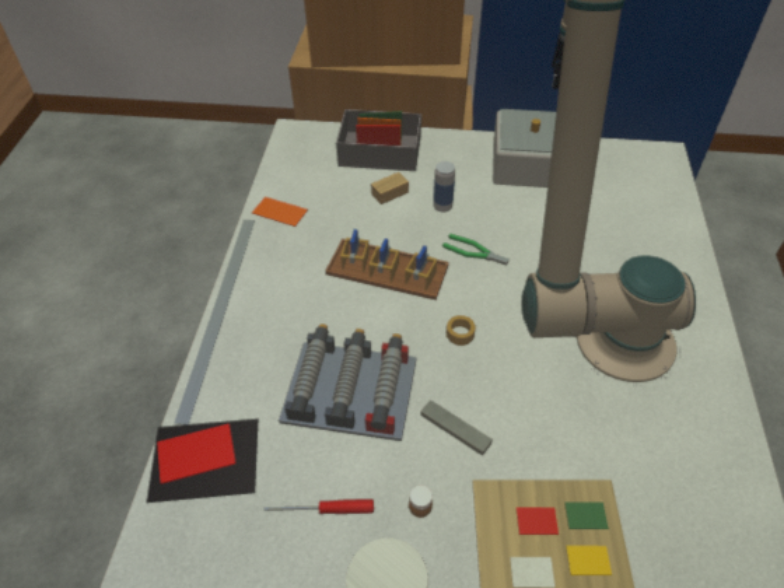

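Run:
```python
from h import *
np.set_printoptions(precision=4,suppress=True)
for n in ["scene","side"]:
    c=dict(np.load(n+".npz")); P=cloud(c); px=c["pixels"].astype(int)
    ok=c["range_z"]>0
    hsv=cv2.cvtColor(c["pixels"],cv2.COLOR_RGB2HSV)
    blue=ok&(abs(hsv[...,0].astype(int)-112)<15)&(hsv[...,1]>110)&(P[...,2]>.04)&(P[...,2]<.11)&(abs(P[...,1]+.15)<.1)
    k,l,s,_=cv2.connectedComponentsWithStats(blue.astype(np.uint8))
    for i in range(1,k):
        if s[i,4]<25: continue
        Q=P[l==i]; top=Q[Q[:,2]>Q[:,2].max()-.012]
        print(n,"blue",s[i],"mean",Q.mean(0),"zmax",Q[:,2].max(),"top",top.mean(0),"xr",np.ptp(top[:,0]),"yr",np.ptp(top[:,1]))
    red=ok&((hsv[...,0]<8)|(hsv[...,0]>172))&(hsv[...,1]>130)&(abs(P[...,1]-.2)<.2)
    k,l,s,_=cv2.connectedComponentsWithStats(red.astype(np.uint8))
    for i in range(1,k):
        if s[i,4]<25: continue
        Q=P[l==i]; print(n,"red",s[i],Q.mean(0),Q.min(0),Q.max(0))
    st=ok&(P[...,2]>.071)&(P[...,2]<.085)&(abs(P[...,1]-.2)<.13)
    k,l,s,_=cv2.connectedComponentsWithStats(st.astype(np.uint8))
    for i in range(1,k):
        if s[i,4]<60: continue
        Q=P[l==i]; m,_,_,_=cv2.fitLine(Q[:,:2].astype(np.float32),cv2.DIST_L2,0,.01,.01)[:,0] if 0 else (0,0,0,0)
        print(n,"crest",s[i],Q.mean(0),Q.min(0),Q.max(0),"dir",cv2.fitLine(Q[:,:2].astype(np.float32),cv2.DIST_L2,0,.001,.001).ravel()[:2])
```

```text
scene blue [243 186  10  16  85] mean [ 0.4688 -0.1338  0.0815] zmax 0.09869346069949025 top [ 0.4672 -0.136   0.0929] xr 0.020437293191849837 yr 0.041672621870559756
scene blue [223 202  10  15  98] mean [ 0.5567 -0.1475  0.0808] zmax 0.09959025523737974 top [ 0.5556 -0.1484  0.0935] xr 0.013899149819824763 yr 0.038350751574128594
scene blue [201 214  12  14 108] mean [ 0.629  -0.1709  0.0809] zmax 0.09928971191530522 top [ 0.6282 -0.1721  0.0933] xr 0.011165744710436187 yr 0.040915991243207994
scene red [306 237   8  12  61] [0.5205 0.1116 0.0432] [0.4997 0.1029 0.0199] [0.5295 0.118  0.0587]
scene red [358 262  10  14  84] [0.5313 0.2812 0.0438] [0.5089 0.2697 0.0179] [0.5402 0.2891 0.0602]
scene red [ 311  353   46   62 2159] [0.8582 0.3552 0.0046] [ 0.7726  0.2901 -0.0047] [0.9416 0.4    0.0129]
scene crest [316 232  43  24 205] [0.5071 0.1903 0.0742] [0.4897 0.1203 0.071 ] [0.5248 0.2575 0.0792] dir [0.08   0.9968]
scene crest [303 249  42  26 205] [0.5867 0.1914 0.0738] [0.5699 0.1212 0.071 ] [0.6021 0.2574 0.0829] dir [0.0795 0.9968]
scene crest [288 267  42  27 236] [0.6658 0.1853 0.0742] [0.649  0.1203 0.071 ] [0.6863 0.2439 0.0806] dir [0.0702 0.9975]
side blue [298 176   6  10  25] mean [ 0.4624 -0.1343  0.093 ] zmax 0.10037629280839311 top [ 0.4626 -0.134   0.0946] xr 0.014125102425423197 yr 0.03490413894398281
side red [276 298   5   6  26] [0.4878 0.2825 0.0553] [0.4826 0.274  0.0522] [0.4943 0.2898 0.0607]
side red [ 112  302   57   36 1480] [0.8556 0.3555 0.0046] [ 0.7774  0.2911 -0.0035] [0.9414 0.4    0.0129]
side crest [210 242  19  51 256] [0.6638 0.1918 0.074 ] [0.6482 0.1165 0.071 ] [0.6784 0.2838 0.0807] dir [0.0555 0.9985]
side crest [268 245  18  41 245] [0.5036 0.1856 0.0742] [0.484  0.1092 0.071 ] [0.5208 0.247  0.0806] dir [0.0753 0.9972]
side crest [239 247  17  40 226] [0.5839 0.194  0.074 ] [0.5683 0.1257 0.071 ] [0.6011 0.2598 0.0819] dir [0.0587 0.9983]
```

The scene picture shows the tray with three blue-gripped leaves (about px 290,310 / 320,295 / 347,272). The rack sits at about (450,380), with the red-cradle spindle as its rearmost one. The side picture agrees, and the crest height of about 75 mm checks out.

Run:
```python
from h import *
np.set_printoptions(precision=3,suppress=True)
s=env.read_state(); print(s["eef_pos"],s["eef_rot"],s["grip_width"],s["force"],s["time_s"])
c=cap("wrist"); R=np.array(s["eef_rot"]); print(R.T@(np.array(c["position"])-s["eef_pos"])); print(R.T@c["rotation"]); print(c["intrinsics"])
```

```text
[ 0.153 -0.554  0.256] [[ 0.964  0.267  0.   ]
 [ 0.267 -0.964 -0.   ]
 [-0.     0.    -1.   ]] 1.0015440962580273 [-0.225  1.026 -0.032] 0.6
[ 0.074 -0.    -0.118]
[[ 0.001 -0.957 -0.289]
 [ 1.     0.001 -0.   ]
 [ 0.001 -0.289  0.957]]
[[353.101   0.    285.304]
 [  0.    353.101 208.006]
 [  0.      0.      1.   ]]
```

>>> {"fn": "play_rows", "kwargs": {"series": [1, 3.5, 3.5, 1, 0, 1, 3.5, 3.5, 1, 0, 1, 3.5, 3.5, 0, 0, 1, 3.5, 3.5, 0, 0, 1, 3.5, 3.5, 0, 0, 1, 3.5, 3.5, 0, 0, 1, 3.5, 3.5, 0, 0, 1, 3.5, 3.5, 0, 0, 1, 3.5, 3.5, 0, 0, 1, 3, 3.5, 0, 0, 1, 2.5, 1.5, 0, 0, 1, 0, 0, 0, 0]}}

```text
time_s: 1.65
eef_pos: [0.4735, -0.2402, 0.273]
eef_rot: [[0.962, 0.272, 0.004], [0.272, -0.962, 0.001], [0.004, -0.0, -1.0]]
force: [0.3, -1.1, 0.0]
grip_width: 1.001
grip_force: 0.0
```

Run:
```python
from h import *
s=env.read_state(); print(np.round(s["q"],3),s["eef_pos"])
```

```text
[-0.603  0.199  1.569  0.003  1.371  0.692] [ 0.47347064 -0.24021208  0.2729789 ]
```

>>> {"fn": "play_rows", "kwargs": {"series": [0.6, 1, 0, 0, 7, 0.6, 1, 0, 0, 7, 0.6, 1, 0, 0, 7, 0.6, 1, 0, 0, 7, 0.6, 1, 0.5, 0, 7, 0.6, 1, 0.5, 0, 7]}}

```text
time_s: 2.15
eef_pos: [0.5294, -0.2343, 0.2728]
eef_rot: [[0.534, 0.846, -0.0], [0.846, -0.534, -0.0], [-0.001, 0.0, -1.0]]
force: [0.9, -0.7, 0.1]
grip_width: 0.601
grip_force: 0.0
```

Run:
```python
from h import *
s=env.read_state(); print(np.round(s["q"],3),s["eef_pos"],s["eef_rot"])
```

```text
[-5.360e-01  2.730e-01  1.468e+00 -1.000e-03  1.401e+00  2.600e-02] [ 0.52942995 -0.23427391  0.2727731 ] [[ 5.33556868e-01  8.45764151e-01 -2.64448593e-04]
 [ 8.45764022e-01 -5.33556933e-01 -4.67505506e-04]
 [-5.36497777e-04  2.57796676e-05 -9.99999856e-01]]
```

>>> {"fn": "play_rows", "kwargs": {"series": [0.6, 0.4, 1.7, 0, 6.5, 0.6, 0.4, 1.7, 0, 6.5, 0.6, 0.4, 1.7, 0, 6.5, 0.6, 0.4, 1.7, 0, 6.5, 0.6, 0.4, 1.7, 0, 6.5, 0.6, 0, 0, 0, 0, 0.6, 0, 0, 0, 0]}}

```text
time_s: 2.73
eef_pos: [0.5492, -0.1486, 0.2729]
eef_rot: [[0.001, 1.0, -0.0], [1.0, -0.001, -0.001], [-0.001, -0.0, -1.0]]
force: [0.2, -0.6, -0.3]
grip_width: 0.603
grip_force: 0.0
```

```bash
cat >> h.py <<'E'
def leaves(c):
    P=cloud(c); hsv=cv2.cvtColor(c["pixels"],cv2.COLOR_RGB2HSV)
    blue=(c["range_z"]>0)&(abs(hsv[...,0].astype(int)-112)<15)&(hsv[...,1]>110)&(P[...,2]>.04)
    k,l,s,_=cv2.connectedComponentsWithStats(blue.astype(np.uint8))
    for i in range(1,k):
        if s[i,4]<150: continue
        Q=P[l==i]; zt=np.percentile(Q[:,2],98); T=Q[Q[:,2]>zt-.004]
        (cx,cy),(w,h),a=cv2.minAreaRect((T[:,:2]*1000).astype(np.float32))
        d=cv2.fitLine((T[:,:2]*1000).astype(np.float32),cv2.DIST_L2,0,.01,.01).ravel()[:2]; d=d*np.sign(d[1])
        print("leaf px",s[i],"ztop %.4f"%zt,"c",np.round([cx,cy],1),"wh",np.round([w,h],1),"yaw deg %.1f"%np.degrees(np.arctan2(-d[0],d[1])))
E
python3 - <<'E'
from h import *
s=env.read_state(); print(s["eef_pos"],np.degrees(np.arctan2(s["eef_rot"][1][0],s["eef_rot"][0][0])))
c=cap("wrist"); leaves(c); save(c,"w1.png"); np.savez("w1.npz",**c)
E
```

```text
[ 0.54918213 -0.14864989  0.27288877] 89.92759780312787
leaf px [177 153  28  50 682] ztop 0.0955 c [ 464.7 -137.8] wh [42.6  9.8] yaw deg -17.2
leaf px [281 170  17  49 517] ztop 0.0955 c [ 552.4 -152.4] wh [42.5  9.3] yaw deg -9.5
leaf px [363 196  16  48 491] ztop 0.0957 c [ 625.2 -175.8] wh [43.   9.7] yaw deg -3.8
```

View pics/w1.png

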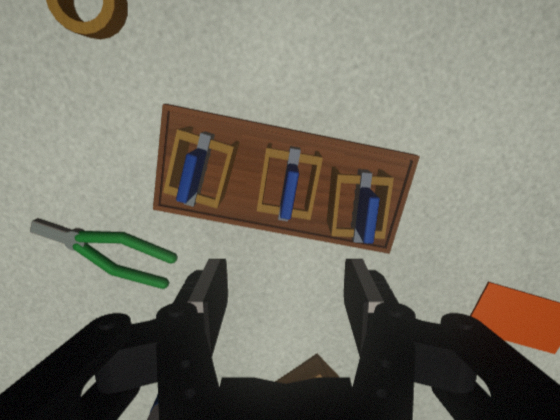

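The wrist picture shows the tray with the leaves at about px (191,178), (289,195) and (370,220). Heights, sizes and spacing agree with the given ones. Next I look at the red spindle from close by.

>>> {"fn": "play_rows", "kwargs": {"series": [0.6, -0.5, 3.8, -1.1, -0.5, 0.6, -0.5, 3.8, -1.1, -0.5, 0.6, -0.5, 3.8, -1.1, -0.5, 0.6, -0.5, 3.8, -1.1, -0.5, 0.6, -0.5, 3.8, -1.1, -0.5, 0.6, -0.5, 3.8, -1.1, -0.5, 0.6, -0.5, 3.8, -1.1, -0.5, 0.6, -0.5, 3.8, -1.1, -0.5, 0.6, 0, 0, 0, 0, 0.6, 0, 0, 0, 0, 0.6, 0, 0, 0, 0]}}

```text
time_s: 3.7
eef_pos: [0.5099, 0.1544, 0.1849]
eef_rot: [[0.071, 0.997, 0.001], [0.997, -0.071, -0.001], [-0.001, 0.001, -1.0]]
force: [0.4, 0.4, 0.7]
grip_width: 0.602
grip_force: 0.0
```

Run:
```python
from h import *
np.set_printoptions(precision=4,suppress=True)
s=env.read_state(); print(s["eef_pos"],np.degrees(np.arctan2(s["eef_rot"][1][0],s["eef_rot"][0][0])))
c=cap("wrist"); save(c,"w2.png"); np.savez("w2.npz",**c)
for o in env.spot_in("wrist","red_top"): print(o, world(c,*o["position"]))
P=cloud(c); hsv=cv2.cvtColor(c["pixels"],cv2.COLOR_RGB2HSV)
red=((hsv[...,0]<8)|(hsv[...,0]>172))&(hsv[...,1]>130)
k,l,st,_=cv2.connectedComponentsWithStats(red.astype(np.uint8))
for i in range(1,k):
    if st[i,4]>60: Q=P[l==i]; print("red",st[i],Q.mean(0),Q.min(0),Q.max(0))
```

```text
[0.5099 0.1544 0.1849] 85.91962858677358
{'position': [125.4, 351.1], 'confidence': 0.65} [0.5667 0.206  0.0123]
red [227   5  22  39 751] [0.4888 0.2776 0.0547] [0.4818 0.2285 0.0214] [0.5151 0.2883 0.3027]
red [294   4  21  40 779] [0.5303 0.2753 0.0526] [0.5238 0.2674 0.0208] [0.5372 0.2862 0.0574]
red [240 255  17  21 329] [0.4784 0.1096 0.0551] [0.4719 0.1007 0.0518] [0.4849 0.1175 0.0568]
red [295 254  17  22 334] [0.5199 0.1076 0.0566] [0.5137 0.098  0.0514] [0.5269 0.2285 0.3027]
```

View pics/w2.png

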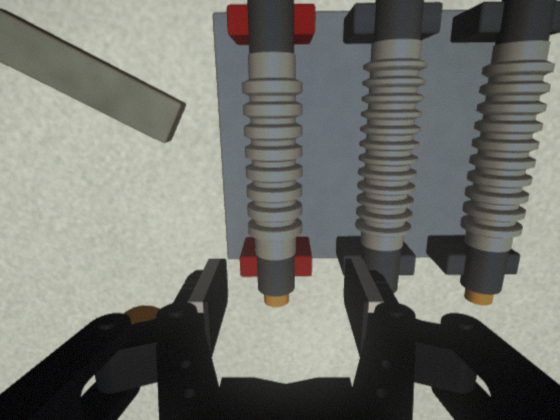

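Run:
```python
from h import *
np.set_printoptions(precision=4,suppress=True)
c=dict(np.load("w2.npz")); P=cloud(c)
g=cv2.cvtColor(c["pixels"],cv2.COLOR_RGB2GRAY).astype(float)
K=c["intrinsics"];R=c["rotation"];p=c["position"]
# axis fit from depth: top points of each spindle
for x0 in (.505,.585,.665):
  m=(P[...,2]>.066)&(P[...,2]<.08)&(abs(P[...,0]-x0)<.03)&(abs(P[...,1]-.19)<.065)
  Q=P[m]; d=cv2.fitLine((Q[:,:2]*1000).astype(np.float32),cv2.DIST_L2,0,.01,.01).ravel(); 
  c0=d[2:]/1000; u=d[:2]*np.sign(d[1]); c0=c0+u*(.193-c0[1])/u[1]
  print("axis",c0,np.degrees(np.arctan2(-u[0],u[1])),"z98",np.percentile(Q[:,2],98))
  u=np.array([np.sin(np.radians(3.7)),np.cos(np.radians(3.7))])
  s=np.arange(-.075,.075,.0005); prof=np.zeros_like(s); zp=np.zeros_like(s)
  for off in np.linspace(-.006,.006,9):
    X=np.stack([c0[0]+u[0]*s+u[1]*off,c0[1]+u[1]*s-u[0]*off,np.full_like(s,.0745)],1)
    q=(X-p)@R@K.T; px=(q[:,:2]/q[:,2:]).astype(np.float32)
    prof+=cv2.remap(g.astype(np.float32),px[:,:1],px[:,1:],cv2.INTER_LINEAR)[:,0]/9
    zp+=cv2.remap(P[...,2].astype(np.float32),px[:,:1],px[:,1:],cv2.INTER_NEAREST)[:,0]/9
  w=(abs(s)<.045)
  for nm,a in (("gray",prof),("z",zp)):
    a=a[w]-np.polyval(np.polyfit(s[w],a[w],2),s[w])
    per=np.arange(8,16.1,.25); F=[abs(np.sum(a*np.hanning(len(a))*np.exp(-2j*np.pi*s[w]/(T/1000)))) for T in per]
    T=per[int(np.argmax(F))]; ph=np.angle(np.sum(a*np.hanning(len(a))*np.exp(-2j*np.pi*s[w]/(T/1000))))
    print(nm,"pitch",T,"F 10,12,14",[round(F[int(np.argmin(abs(per-t)))],3) for t in (10,12,14)],"max at s=%.1f mm"%(-ph/2/np.pi*-T if 0 else -ph/(2*np.pi)*T*-1))
  if x0==.505: print("z profile mm every 1mm from s=-60:",np.round(zp[30:270:2]*1000,0).astype(int))
```

```text
axis [0.5047 0.193 ] -3.6104078 z98 0.07584959173975563
gray pitch 14.25 F 10,12,14 [np.float64(22.681), np.float64(303.332), np.float64(761.294)] max at s=-1.6 mm
z pitch 14.0 F 10,12,14 [np.float64(0.022), np.float64(0.049), np.float64(0.105)] max at s=-2.8 mm
z profile mm every 1mm from s=-60: [ 70  70  70  73  75  75 100  75  75  75  74  73  72  70  70  70  70  72
  75  75  75  75  75  75  74  74  71  71  70  70  70  75  75  75  75  75
  75  75  74  73  71  70  70  70  70  73  75  75  75  75  75  75  74  73
  71  70  70  70  71  73  75  74  75  75  75  75  75  72  71  71  70  70
  72  74  75  75  75  74  75  75  75  72  96  70  70  70  71  74  75  75
  75  75  75  75  75  72  70  70  70  70  72  74  75  75  75  75  75  75
  75  72  70  70  70  70  70  70  70  70  70  71]
axis [0.5832 0.193 ] -3.5064526 z98 0.07575558426904873
gray pitch 10.0 F 10,12,14 [np.float64(599.639), np.float64(123.952), np.float64(14.169)] max at s=-0.1 mm
z pitch 10.0 F 10,12,14 [np.float64(0.178), np.float64(0.033), np.float64(0.051)] max at s=-2.4 mm
axis [0.6615 0.193 ] -3.6628978 z98 0.0758271240706348
gray pitch 12.25 F 10,12,14 [np.float64(108.932), np.float64(614.444), np.float64(335.981)] max at s=4.6 mm
z pitch 11.75 F 10,12,14 [np.float64(0.02), np.float64(0.131), np.float64(0.04)] max at s=3.1 mm
```

The wrist picture shows the red-cradle spindle at px (273,60–240), and its profile gives a 14 mm pitch with one groove centre near s = −4.5 mm. The leaves' own pitches are hidden between their cheeks, so I test them by feel, starting with the nearest.

>>> {"fn": "play_rows", "kwargs": {"series": [0.5, -0.6, -3.8, 0, -1.9, 0.5, -0.6, -3.8, 0, -1.9, 0.5, -0.6, -3.8, 0, -1.9, 0.5, -0.6, -3.8, 0, -1.9, 0.5, -0.6, -3.8, 0, -1.9, 0.5, -0.6, -3.8, 0, -1.9, 0.5, -0.6, -3.8, 0, -1.9, 0.5, -0.3, -2.6, 0, 0.2, 0.5, 0, 0, -3, 0, 0.5, 0, 0, -3, 0, 0.5, 0, 0, 0, 0, 0.5, 0, 0, 0, 0]}}

```text
time_s: 4.8
eef_pos: [0.4631, -0.1376, 0.1243]
eef_rot: [[0.297, 0.955, -0.003], [0.955, -0.297, 0.001], [0.0, -0.003, -1.0]]
force: [1.2, -0.5, 0.3]
grip_width: 0.496
grip_force: 0.0
```

Run:
```python
from h import *
s=env.read_state(); print(s["eef_pos"],np.degrees(np.arctan2(s["eef_rot"][1][0],s["eef_rot"][0][0])))
c=cap("wrist"); leaves(c); save(c,"w3.png")
```

```text
[ 0.46307954 -0.13761354  0.12433017] 72.70450489739696
leaf px [ 439  181   57  106 4707] ztop 0.0952 c [ 552.  -152.4] wh [43.7 10.9] yaw deg -10.0
leaf px [ 278  216   21   93 1710] ztop 0.0954 c [ 464.1 -137.6] wh [43.1  9.1] yaw deg -17.4
```

View pics/w3.png

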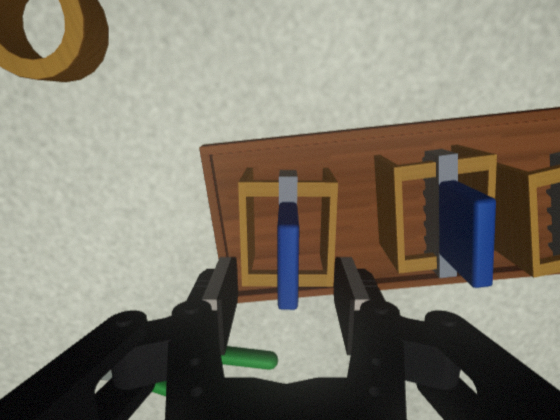

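The wrist picture shows leaf 1 centred between the fingers at px (288,260). The teeth of leaf 2 (px 430,215) and leaf 3 (px 553,215) show obliquely, so I zoom in there.

Run:
```python
from h import *
im=cv2.imread("pics/w3.png")[140:290,380:560]
cv2.imwrite("pics/w3z.png",cv2.resize(im,None,fx=4,fy=4,interpolation=cv2.INTER_CUBIC))
```

```text
(no output)
```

View pics/w3z.png

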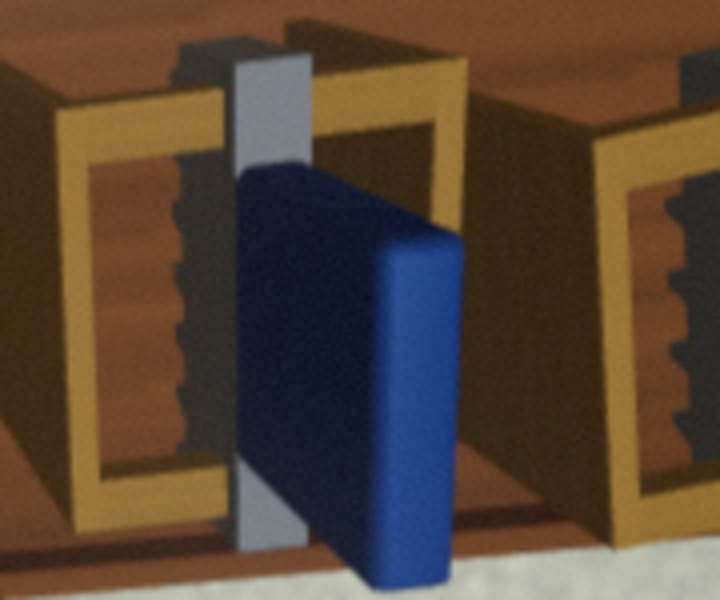

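Run:
```python
from h import *
c=cap("wrist")
for n,T in (("leaf2",[(175,215),(178,273),(180,333),(180,393),(182,440)]),("leaf3",[(668,205),(672,278),(675,352),(680,420)])):
    X=np.array([world(c,140+v/4,380+u/4,.033) for u,v in T]); d=np.linalg.norm(np.diff(X[:,:2],axis=0),axis=1)*1000
    print(n,np.round(X,4).tolist(),"gaps",np.round(d,1),d.mean())
```

```text
leaf2 [[0.5517, -0.1441, 0.033], [0.5504, -0.1534, 0.033], [0.5488, -0.1633, 0.033], [0.5469, -0.1733, 0.033], [0.5457, -0.1815, 0.033]] gaps [ 9.4 10.  10.2  8.2] 9.474250585723961
leaf3 [[0.6243, -0.1649, 0.033], [0.6238, -0.177, 0.033], [0.6232, -0.1897, 0.033], [0.6229, -0.2018, 0.033]] gaps [12.1 12.7 12.1] 12.294805755475414
```

The tooth gaps come out at about 10 mm for leaf 2 and 12 mm for leaf 3, which leaves leaf 1 as the likely 14 mm leaf. I grasp it and check it by feel on the spindle.

>>> {"fn": "play_rows", "kwargs": {"series": [0.5, 0.1, 0, -2, 0, 0.5, 0, 0, -2, 0, 0.5, 0, 0, 0, 0, 0, 0, 0, 0, 0, 0, 0, 0, 0, 0, 0, 0, 0, 0, 0, 0, 0, 0, 0, 0, 0, 0, 0, 0, 0], "grip_force": 50}}

```text
time_s: 5.57
eef_pos: [0.4661, -0.1368, 0.0859]
eef_rot: [[0.295, 0.956, 0.002], [0.956, -0.295, -0.001], [-0.0, 0.002, -1.0]]
force: [-0.2, 0.9, 4.3]
grip_width: 0.108
grip_force: 54.7
```

>>> {"fn": "play_rows", "kwargs": {"series": [0, 0, 0, 3, 0, 0, 0, 0, 3, 0, 0, 0, 0, 3, 0, 0, 0.5, 4, 0, 1.7, 0, 0.5, 4, 0, 1.7, 0, 0.5, 4, 0, 1.7, 0, 0.5, 4, 0, 1.7, 0, 0.5, 4, 0, 1.7, 0, 0.5, 4, 0, 1.7, 0, 0.5, 4, 0, 1.7, 0, 0.3, 4, 0, 1.7, 0, 0, 0, 0, 0]}}

```text
time_s: 6.57
eef_pos: [0.5039, 0.1905, 0.1751]
eef_rot: [[0.056, 0.998, 0.002], [0.998, -0.056, 0.006], [0.006, 0.002, -1.0]]
force: [-0.1, -0.9, -1.5]
grip_width: 0.106
grip_force: 53.9
```

>>> {"fn": "play_rows", "kwargs": {"series": [0, 0, 0, 0, 0, 0, 0, 0, 0, 0]}}

```text
time_s: 6.73
eef_pos: [0.5029, 0.1833, 0.1746]
eef_rot: [[0.061, 0.998, -0.001], [0.998, -0.061, -0.001], [-0.001, -0.001, -1.0]]
force: [0.7, -0.8, -2.3]
grip_width: 0.105
grip_force: 53.9
```

Run:
```python
from h import *
s=env.read_state(); print(s["eef_pos"],np.degrees(np.arctan2(s["eef_rot"][1][0],s["eef_rot"][0][0])),s["force"],s["grip_width"])
c=cap("wrist"); leaves(c); save(c,"w4.png")
```

```text
[0.50287483 0.18325969 0.17459195] 86.52289477079017 [ 0.7233115  -0.84142219 -2.33585267] 0.10467504075896525
leaf px [ 271  230   30  140 3459] ztop 0.1840 c [502.9 182. ] wh [43.5  9.5] yaw deg -3.5
```

View pics/w4.png

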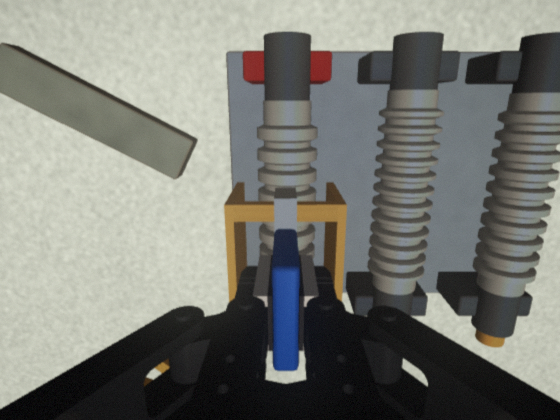

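The wrist picture shows the leaf held straight at px (285,300) over the red spindle, with its cheeks straddling it. I lower it gently.

>>> {"fn": "play_rows", "kwargs": {"series": [0, 0.1, 0, -1.4, 0, 0, 0, 0, -1.4, 0, 0, 0, 0, -1.3, 0, 0, 0, 0, -0.2, 0, 0, 0, 0, -0.1, 0, 0, 0, 0, -0.1, 0, 0, 0, 0, 0, 0, 0, 0, 0, 0, 0]}}

```text
time_s: 7.45
eef_pos: [0.5049, 0.1832, 0.1306]
eef_rot: [[0.062, 0.998, 0.002], [0.998, -0.062, 0.0], [0.0, 0.002, -1.0]]
force: [-0.6, -0.3, -1.9]
grip_width: 0.113
grip_force: 53.7
```

>>> {"fn": "play_rows", "kwargs": {"series": [0, 0, 0, -0.1, 0, 0, 0, 0, -0.1, 0, 0, 0, 0, 0, 0, 0, 0, 0, 0, 0]}}

```text
time_s: 7.78
eef_pos: [0.5049, 0.1835, 0.1288]
eef_rot: [[0.061, 0.998, 0.002], [0.998, -0.061, 0.0], [0.0, 0.002, -1.0]]
force: [-1.6, -0.9, 5.7]
grip_width: 0.107
grip_force: 54.8
```

Contact at 0.129, which is the unmeshed height, with about 7 N. Next I slide it along the thread.

>>> {"fn": "play_rows", "kwargs": {"series": [0, 0, 0.1, 0, 0, 0, 0, 0.1, 0, 0, 0, 0, 0.1, 0, 0, 0, 0, 0, 0, 0]}}

```text
time_s: 8.12
eef_pos: [0.505, 0.1851, 0.1288]
eef_rot: [[0.06, 0.998, 0.002], [0.998, -0.06, -0.003], [-0.003, 0.002, -1.0]]
force: [-0.4, -4.3, 4.9]
grip_width: 0.106
grip_force: 55.1
```

>>> {"fn": "play_rows", "kwargs": {"series": [0, 0, 0.1, 0, 0, 0, 0, 0.1, 0, 0, 0, 0, 0, 0, 0]}}

```text
time_s: 8.37
eef_pos: [0.5051, 0.1873, 0.1287]
eef_rot: [[0.061, 0.998, 0.002], [0.998, -0.061, -0.002], [-0.002, 0.002, -1.0]]
force: [-0.6, -3.9, 5.4]
grip_width: 0.105
grip_force: 55.0
```

>>> {"fn": "play_rows", "kwargs": {"series": [0, 0, 0.1, 0, 0, 0, 0, 0, 0, 0]}}

```text
time_s: 8.53
eef_pos: [0.5046, 0.1895, 0.1279]
eef_rot: [[0.062, 0.998, 0.001], [0.998, -0.062, 0.0], [0.0, 0.001, -1.0]]
force: [0.1, -0.2, -1.5]
grip_width: 0.108
grip_force: 54.0
```

The contact force vanished at y ≈ 0.1895, so the teeth have found grooves. I lower further.

>>> {"fn": "play_rows", "kwargs": {"series": [0, 0, 0, -0.1, 0, 0, 0, 0, -0.1, 0, 0, 0, 0, 0, 0, 0, 0, 0, 0, 0]}}

```text
time_s: 8.87
eef_pos: [0.504, 0.1897, 0.1254]
eef_rot: [[0.062, 0.998, -0.001], [0.998, -0.062, 0.0], [0.0, -0.001, -1.0]]
force: [-0.3, 0.7, -2.5]
grip_width: 0.108
grip_force: 54.0
```

>>> {"fn": "play_rows", "kwargs": {"series": [0, 0, 0, -0.1, 0, 0, 0, 0, -0.1, 0, 0, 0, 0, 0, 0, 0, 0, 0, 0, 0]}}

```text
time_s: 9.2
eef_pos: [0.5043, 0.1899, 0.1249]
eef_rot: [[0.062, 0.998, 0.0], [0.998, -0.062, 0.001], [0.001, 0.0, -1.0]]
force: [-2.8, 1.7, 5.7]
grip_width: 0.103
grip_force: 55.1
```

It dropped 3.9 mm in all and then met firm contact, so it is fully home. I relieve the press, release and retreat straight up.

>>> {"fn": "play_rows", "kwargs": {"series": [0, 0, 0, 0.1, 0, 0, 0, 0, 0, 0, 0.2, 0, 0, 0, 0, 0.25, 0, 0, 0, 0, 0.35, 0, 0, 0, 0, 0.4, 0, 0, 0, 0, 0.4, 0, 0, 1.5, 0, 0.4, 0, 0, 3, 0, 0.4, 0, 0, 4, 0, 0.4, 0, 0, 4, 0, 0.4, 0, 0, 0, 0, 0.4, 0, 0, 0, 0]}}

```text
time_s: 10.2
eef_pos: [0.5059, 0.1896, 0.2526]
eef_rot: [[0.062, 0.998, 0.006], [0.998, -0.062, 0.001], [0.002, 0.006, -1.0]]
force: [-0.7, -0.8, -0.5]
grip_width: 0.398
grip_force: 0.0
```

Run:
```python
from h import *
s=env.read_state(); print(s["eef_pos"],s["force"],s["grip_width"])
c=cap("wrist"); leaves(c); save(c,"w5.png")
a=cap("scene"); leaves(a)
cv2.imwrite("pics/fin.png",np.hstack([cv2.resize(c["pixels"][100:380,120:440,::-1],(400,350)),cv2.resize(a["pixels"][170:330,170:390,::-1],(400,350))]))
```

```text
[0.50591044 0.18963163 0.25256994] [-0.66199716 -0.77713752 -0.51059494] 0.3982223796311239
leaf px [277 182  13  60 766] ztop 0.1344 c [505.1 188.6] wh [42.7  8.7] yaw deg -3.7
leaf px [    0     0   172    96 10482] ztop 0.3813 c [  281.9 -1276. ] wh [143.7  31.3] yaw deg 89.2
```

View pics/fin.png

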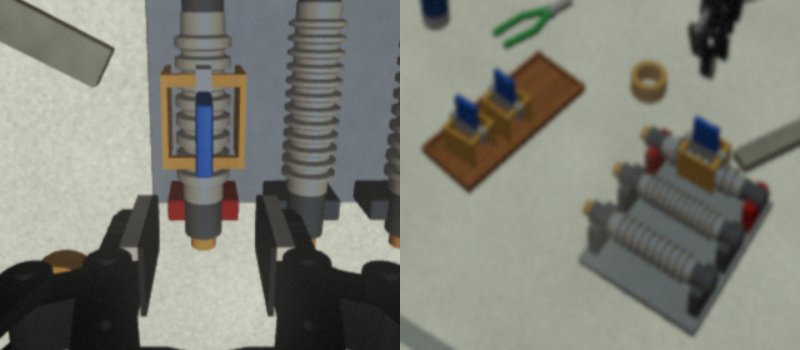

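The leaf stands upright on the red-cradle spindle at left-panel px (204,135). Its top is at about 133 mm, which matches fully home (45 + 88 mm), and the other two leaves stand in the tray. I hand the job in.

```bash
python3 -c "
from workcell import env
print(env.finish_job())"
```

```text
the job is handed in; nothing more can be done
None
```

The leaf that stood nearest the robot in the tray is fully home, upright on the red-cradle spindle (it dropped 3.9 mm into the grooves by feel; the pictures give the spindle's pitch as about 14 mm); the other two were never tried on the spindle, being ruled out by their tooth gaps in the pictures (about 10 and 12 mm), and they still stand in the tray.

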